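Run-out check of a brake disc over one full turn

TASK

Check the brake disc for run-out: by the black knob on its tail, swing the gauge arm in to its inner stop, so that the stylus sits on the friction band. Then turn the disc gently and slowly (about ten seconds a turn) counter-clockwise as seen from above, with the fingers in one of its windows, until the yellow paint mark has passed under the stylus and has come round under it once more, a full turn later; stop it there, and only then swing the arm back out to its outer stop. Do not touch the dial gauge itself, and leave the things lying about where they are.

Things in the scene. Friction and masses are not known exactly. Their poses are not given: they have to be found in the camera images.
- disc_center (a point): Centre of the level brake disc, on its vertical axis, half-way up (z about 0.083). Disc 240 mm across: bright friction band, 5 mm thick, radius 90 to 120 mm, on a black carrier with a hub (radius 32 mm) and five arms 15 mm wide. Between the arms are five open windows, 57 mm wide at radius 62 mm: closed fingers reaching up to 30 mm below the disc fit in and push an arm along
- check_stand: Blue checking stand, fixed, that carries the disc's spindle and the gauge arm's pillar. Origin on the table under the disc's axis; the pillar is at x -40, y -190 mm in its frame. Its base under the disc's windows is no higher than 28 mm over the table; a column of radius 36 mm surrounds the axis. The nut on the disc's hub (radius 16 mm) ends 26 mm above the disc's centre
- disc (a joint): Turn of the disc on its spindle, rad, growing counter-clockwise from above; counts on through whole turns, no stops. 0: yellow paint mark under the working place of the stylus; 6.28: there again, one full turn later. Starts between -1.3 and -0.4. Light drag (about 0.15 N m); stays where it is left
- paint_mark (a point): Middle of the yellow paint mark (27 mm long radially, 7 mm wide) on top of the friction band, 105 mm from the disc's axis. In the direction from the axis it is in line with the middle of one window; the other windows follow every 72 degrees
- gauge_arm (a joint): Swing of the gauge arm on its pillar between two stop pins, rad, growing clockwise as seen from above. 0: parked, at the outer stop; 1.35: swung in, at the inner stop, with the stylus on the friction band. It starts between 0 and 0.25, and stays where it is left (drag about 0.1 N m)
- gauge_pivot (a point): On the arm's vertical hinge axis, at the middle height of the arm's steel bar (11 mm thick, z about 0.115). The pillar stands 194 mm from the disc's axis; its cap ends 15 mm above this point
- gauge_knob (a point): Centre of the gripping part of the upright black knob, 18 mm in diameter, on the arm's tail, 60 mm from the hinge axis on the side away from the gauge. The knob stands on the bar: it ends 16 mm above this point, and the bar's top is 24 mm below it. Moves with the arm
- dial_gauge: Lever dial gauge with a white 39 mm dial facing up, at the other end of the gauge arm; its middle is 56 mm from the arm's hinge axis, its top at z about 0.127. Origin: on the hinge axis, 10 mm below gauge_pivot, x along the arm to the stylus. Not to be touched
- stylus_tip (a point): Tip of the gauge's thin stylus, 94 mm from the arm's hinge axis. Swung in, it rests on the friction band 105 mm from the disc's axis, and the gauge itself stays outside the disc's rim
- wrench_12: Combination spanner, 167 mm long, lying near the front edge; bystander. Origin at the centre of its underside
- feeler_gauge: Feeler gauge set, 100 x 47 mm, lying near the front edge; bystander. Origin at the centre of its underside
- scraper: Gasket scraper with a wooden handle, 168 mm, lying at the front right; bystander. Origin at the centre of its underside
- marker: Marker pen, 133 mm, lying near the front edge; bystander. Origin at the centre of its underside
- screwdriver: Red-handled screwdriver, 190 mm, lying on the right; bystander. Origin at the centre of its underside
- magnet_dish: Round steel dish with screws, 137 mm across, 26 mm high, on the left; bystander. Origin at the centre of its underside
- spray_cleaner: Spray can, 213 mm tall, at the left; bystander. Origin at the centre of its underside

How it is judged (in metres and radians):
On the way, in this order (a step that is already met when the one before it is completed fails the run):
1. the gauge arm is swung in to its inner stop (joint above 1.25) before the paint mark has passed the stylus (value of joint gauge_arm above 1.25 rad and value of joint disc below 0.15 rad), for 0.2 s.
2. the disc has made its full turn under the stylus: the paint mark has passed it, come round to it again (within 0.12 rad) and stopped there (value of joint disc between 6.16 and 6.41 rad and velocity of joint disc between -0.05 and 0.05 rad/s and value of joint gauge_arm above 1.2 rad), for 0.3 s.
At the end, for the whole second after the job is handed in: The disc is at rest one full turn on, with its paint mark again at the stylus's working place (disc joint 6.28 within 0.12 rad), and the gauge arm is at rest back out at its outer stop (joint below 0.3 rad) (value of joint disc between 6.16 and 6.41 rad and velocity of joint disc between -0.03 and 0.03 rad/s and value of joint gauge_arm below 0.3 rad and velocity of joint gauge_arm between -0.03 and 0.03 rad/s); the robot touches nothing.
It fails at once if the gauge arm is not swung in (joint below 1.15) while the paint mark is on its way round (disc joint between 0.2 and 6.08) (value of joint gauge_arm below 1.15 rad and value of joint disc between 0.2 and 6.08 rad).
It fails at once if the disc is turned faster than 4 rad/s (velocity of joint disc above 4 rad/s or velocity of joint disc below -4 rad/s).
It fails at once if the robot presses on the brake disc with more than 30 N (contact force between any of the fingers, the arm and disc above 30 N).
It fails at once if the robot touches the dial gauge (more than 1 N) (contact force between any of the fingers, the arm and dial_gauge above 1 N).
It fails at once if a bystander is moved by more than 20 mm (distance of any of wrench_12, feeler_gauge, scraper, marker, screwdriver, magnet_dish, spray_cleaner from where it was at the start of the episode above 0.02 m).
It also fails if it takes over 72 s, if anything falls off the work surface, if the arm or the gripper's body presses on something with over 40 N, if the wrist force passes 120 N, or if a joint passes its speed limit or range.

ROBOT

A 7-joint arm with a two-finger parallel gripper is mounted at the origin on a cart in front of the work surface, level with it; the furniture and walls round the work are solid. World frame = base frame: x ahead of the robot, y to its left, z up, the work surface at z = 0. Lengths are in m, angles in degrees, forces in N, time in s.
With the tool pointing down it reaches from about 0.35 to 0.775 m from the base axis. Payload 3.1 kg.
Tool frame: the origin (TCP) lies on the centre line of the jaws, within the pads' length; the fingertips stand 17 mm ahead of it and the grasp point (between the pads) lies 2 mm behind it (robot.tip_reach is the distance from the TCP to the fingertips, in m); z points along the fingers, y is the line along which they close (so a half turn about z gives the same grasp; the last joint's range is limited). The gripper opens to 85 mm and grips with 20 to 120 N. Pads are 22 mm wide; open, the fingers measure 114 mm over their backs; the gripper's body (76 mm by 85 mm) begins 54 mm behind the grasp point. The pads swing forward as they close: fully open they stand 13 mm farther back than shut.
Start: joints at [69.574, 17.813, 0.802, 86.603, -0.252, 75.585, -1.558], TCP at [0.17, -0.523, 0.248] pointing down, gripper open.
Joint ranges: [-154.91, 154.91], [-16.99, 109.72], [-72.82, 74.43], [7.12, 147.25], [-82.49, 262.49], [11.32, 116.49], [-174.64, 174.64]. Speed limits (degrees/s): [159.86, 159.86, 180, 180, 180, 180, 180].

INTERFACE

Orientations are given as [roll, pitch, yaw] about the fixed x, y, z axes, in that order (R = Rz(yaw) Ry(pitch) Rx(roll)).
In Python, from station import robot, fingers, vision, workorder, recognise gives the robot as it stands. Calls block until the motion is done:
- robot.move_to(position, orientation): joint-space move of the TCP to a pose.
- robot.line_to(position, orientation=None, velocity=0.15, f_stop=None): straight line of the TCP; orientation=None keeps the orientation; velocity is the mean speed in m/s. With f_stop (N) it stops when the force on the tool has changed by that much, and returns True; else False.
- robot.move_j(angles): joint-space move.
- fingers.gripper_to(opening, force=None): opening from 0.0 (shut) to 1.0 (fully open); force is the grip in N (None keeps the last); returns when the fingers have stopped.
- robot.pause(seconds).
- robot.inverse_kinematics(position, orientation): joint angles nearest the present ones, or None.
- vision.grab_frame(name): name is "scene" or "top"; returns the picture (420x560x3 uint8, red, green, blue); there is no depth.
- vision.calibration(name): a dict with "mtx" (3x3 intrinsics, pixels), "extrinsics" (4x4, takes a point from world to camera coordinates). Camera axes: x right, y up, looking along -z (the intrinsics and any distortion apply to the point x, -y, -z); pixel columns grow to the right and rows downward; lengths in m; the calibration is good to about 2 mm. A picture is of the moment at which its call begins. calibration takes no time and is no camera call.
A pose or a line that the arm cannot do raises robot.PlanningError and nothing moves.
- workorder.close_job(): hands the job in; it is judged then, once.
Trained networks look in the newest picture that a camera, given by its name, has taken for a name from the list of things; names that differ only in an ending like _2 or _b are one class to them, and where a whole thing is asked for, a point or a joint stands for the part that bears it (a point fixed in the world has none). Each returns a list of dicts, best first, with "p" (0 to 1); they miss things now and then, are a little off and sometimes report something else, mostly with a low value. They report only what shows in the picture. A call takes as long as a camera call.
- recognise(label, camera): "rect" ([centre column, centre row, width, height] in pixels, round what is visible of it).
Readings, each from a call of its own:
- robot.current_time_s(): time.
- robot.current_joint_positions(): joint angles.
- robot.current_dq(): joint speeds.
- robot.current_joint_torque(): joint torques, N m.
- robot.current_tool_pos(): TCP position.
- robot.current_eef_rot(): TCP orientation.
- robot.current_contact_force(): force on the tool from outside, world axes, zero at the start.
- robot.current_torque(): the same for the moment, N m.
- robot.current_finger_gap(): opening from 0.0 (shut) to 1.0 (fully open).
- robot.current_gripper_force(): force on a finger pad.
Only numpy, scipy, OpenCV 4.12 (cv2) and the standard library are available. Lean on these libraries where they do the work, as an engineer would, in place of code of your own. Each camera call takes 0.05 s, during which the arm holds its last target. There are 200 camera calls.

## Working session

There is one attempt and no reset: what is moved stays moved. The work goes in short steps, each a Python script; the robot and the scene stay as the last script left them, time stands still between calls to the robot, and variables do not carry over. Pictures are saved under pics/ and viewed, at most 10 in all, crops included, and the job is handed in when it is done.

```bash
mkdir -p pics
cat > h.py <<'E'
from station import robot, fingers, vision, workorder, recognise
import numpy as np, cv2
def px2w(cam,u,v,z):
    c=vision.calibration(cam);K=np.array(c["mtx"]);E=np.array(c["extrinsics"])
    d=np.linalg.inv(K)@[u,v,1]; d=np.array([d[0],-d[1],-d[2]])
    R=E[:3,:3];o=-R.T@E[:3,3];d=R.T@d
    return o+d*(z-o[2])/d[2]
def w2px(cam,p):
    c=vision.calibration(cam);K=np.array(c["mtx"]);E=np.array(c["extrinsics"])
    q=E[:3,:3]@np.array(p)+E[:3,3]; q=K@[q[0],-q[1],-q[2]]
    return q[:2]/q[2]
E
python3 - <<'E'
from h import *
for c in("top","scene"):
    im=vision.grab_frame(c); cv2.imwrite(f"pics/{c}0.png",im[:,:,::-1]); print({k:np.round(v,3).tolist() if k!='x' else v for k,v in vision.calibration(c).items()})
Z=dict(disc=.083,paint_mark=.0855,gauge_knob=.139,gauge_pivot=.12,dial_gauge=.127,stylus_tip=.086,check_stand=0,magnet_dish=.02,spray_cleaner=.2,screwdriver=.01,scraper=.01)
for n,z in Z.items():
    for c in("top","scene"):
        r=recognise(n,c)
        for d in r[:1]: print(n,c,round(d["p"],2),np.round(d["rect"],1),px2w(c,*d["rect"][:2],z).round(3))
E
```

```text
{'mtx': [[399.26, 0.0, 282.509], [0.0, 399.26, 210.028], [0.0, 0.0, 1.0]], 'extrinsics': [[0.008, -1.0, 0.0, 0.063], [0.992, 0.008, 0.122, -0.498], [-0.122, -0.001, 0.993, -1.152], [0.0, 0.0, 0.0, 1.0]]}
{'mtx': [[526.131, 0.0, 273.047], [0.0, 526.131, 208.713], [0.0, 0.0, 1.0]], 'extrinsics': [[0.538, -0.843, 0.012, -0.209], [0.571, 0.375, 0.73, -0.399], [-0.62, -0.386, 0.684, -1.603], [0.0, 0.0, 0.0, 1.0]]}
disc top 0.83 [275.8 181.6  86.2  82.4] [0.573 0.087 0.083]
disc scene 0.93 [278.1 212.8  52.8  23.2] [0.523 0.065 0.083]
paint_mark top 0.78 [275.6 180.7  88.1  84.2] [0.575 0.088 0.085]
paint_mark scene 0.7 [279.1 210.8  53.5  24.8] [0.531 0.067 0.085]
gauge_knob top 0.75 [338.8 210.1  54.3  25.2] [ 0.485 -0.084  0.139]
gauge_knob scene 0.54 [310.2 226.2  41.2  11.7] [ 0.476 -0.09   0.139]
gauge_pivot top 0.89 [339.4 207.6  58.6  26.9] [ 0.495 -0.088  0.12 ]
gauge_pivot scene 0.82 [311.6 225.7  43.7   8.2] [ 0.498 -0.084  0.12 ]
dial_gauge top 0.67 [321.9 215.1  17.9  15. ] [ 0.473 -0.04   0.127]
dial_gauge scene 0.56 [295.7 225.7  13.   11.3] [ 0.462 -0.042  0.127]
stylus_tip top 0.54 [319.6 217.4  18.8  11.5] [ 0.471 -0.037  0.086]
stylus_tip scene 0.51 [297.1 223.9  12.   11.1] [ 0.509 -0.022  0.086]
check_stand top 0.87 [298.6 183.8 132.2  86.4] [0.583 0.019 0.   ]
check_stand scene 0.84 [295.1 231.4  85.6  61.5] [0.548 0.005 0.   ]
magnet_dish top 0.62 [188.5 236.8  47.8  44.4] [0.417 0.345 0.02 ]
magnet_dish scene 0.69 [193.8 215.1  25.3  25.1] [0.395 0.357 0.02 ]
spray_cleaner top 0.81 [130.2 242.7  48.6  29.4] [0.391 0.449 0.2  ]
spray_cleaner scene 0.66 [165.6 189.1  22.9  47.3] [0.306 0.387 0.2  ]
screwdriver top 0.61 [421.9 214.6  39.7  51.1] [ 0.49  -0.352  0.01 ]
screwdriver scene 0.78 [378.9 282.   11.5  32.7] [ 0.489 -0.356  0.01 ]
scraper top 0.93 [401.2 258.9  56.7  27.8] [ 0.357 -0.286  0.01 ]
scraper scene 0.64 [346.6 298.2  51.   16. ] [ 0.37  -0.296  0.01 ]
```

Run:
```python
import cv2
im=cv2.imread("pics/top0.png")[130:250,220:380]
cv2.imwrite("pics/t1.png",cv2.resize(im,None,fx=5,fy=5,interpolation=cv2.INTER_CUBIC))
```

```text
(no output)
```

View pics/t1.png

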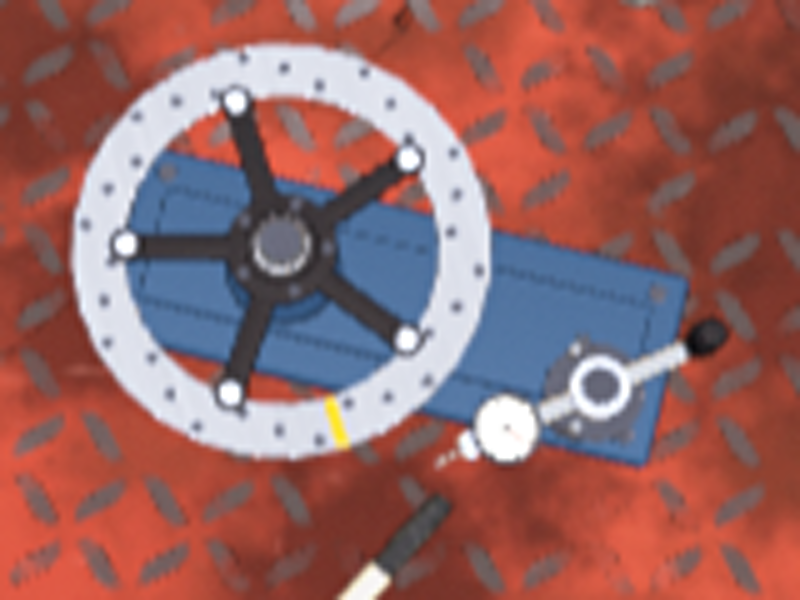

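View pics/top0.png

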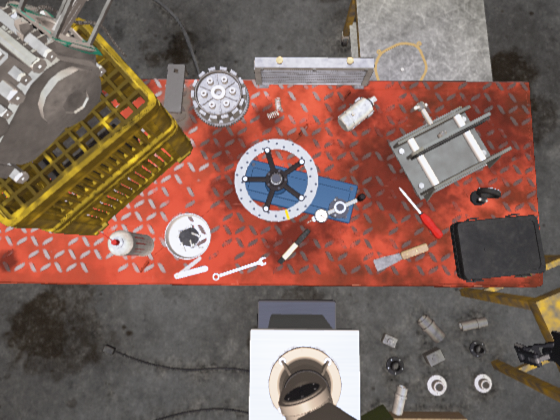

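```bash
cat >> h.py <<'E'
def c2w(x,y,z): return px2w("top",220+(x+.5)/5-.5,130+(y+.5)/5-.5,z)
C=c2w(281.5,251.5,.0855)[:2]; P=c2w(600,386,.13)[:2]
E
python3 - <<'E'
from h import *
K=c2w(708,335,.150)[:2];G=c2w(506,428,.127)[:2];M=c2w(338,422,.0855)[:2];S=c2w(437,467,.086)[:2];H=c2w(281,245,.109)[:2]
a=lambda v:np.degrees(np.arctan2(v[1],v[0])).round(2)
n=lambda v:np.linalg.norm(v).round(4)
print("C",C,"H",H,"P",P,"CP",n(P-C),"K",K,n(K-P),a(P-K),"G",n(G-P),a(G-P),"S",n(S-P),a(S-P),"M",M,n(M-C),a(M-C))
d=n(P-C);d=.194
b=a(C-P);al=np.degrees(np.arccos((.094**2+d*d-.105**2)/(2*.094*d)))
be=np.degrees(np.arccos((.105**2+d*d-.094**2)/(2*.105*d)))
print("dir P->C",b,"arm in options",b-al,b+al,"disc zero options",a(P-C)+be,a(P-C)-be)
E
```

```text
C [0.57726933 0.08683797] H [0.5762534  0.08672223] P [ 0.4956059 -0.0875853] CP 0.1926 K [ 0.52092697 -0.14266395] 0.0606 114.69 G 0.0558 114.39 S 0.095 115.49 M [0.47977319 0.0539579 ] 0.1029 -161.36
dir P->C 64.91 arm in options 51.29423135287453 78.52576864712546 disc zero options -102.92383032300027 -127.25616967699973
```

```bash
cat >> h.py <<'E'
def knob(deg,z,flip=0): # deg: knob direction from pivot
    t=np.radians(deg); return [*(P+.06*np.array([np.cos(t),np.sin(t)])),z],[180,0,(deg+flip+180)%360-180]
def fin(deg,z,r=.062):
    t=np.radians(deg); return [*(C+r*np.array([np.cos(t),np.sin(t)])),z]
E
python3 - <<'E'
from h import *
print(robot.current_time_s(),robot.current_eef_rot(),robot.current_finger_gap())
for f in(0,180):
    for d in(-51,-65.3,-90,-133): 
        q=robot.inverse_kinematics(*knob(d,.145,f)); print(f,d,None if q is None else np.round(q))
for yaw in(-90,-45,0,45,90,135,180):
    qs=[robot.inverse_kinematics(fin(d,.08),[180,0,yaw]) for d in range(0,360,30)]
    print(yaw,[i for i,q in enumerate(qs) if q is None],np.round(np.array([q for q in qs if q is not None])[[0,3,6,-1]]).tolist() if sum(q is not None for q in qs)>9 else '')
E
```

```text
1.2 [1.79996987e+02 1.01488003e-03 1.80415464e+01] 0.9983301662860529
0 -51 [  22.   23.  -13.   95.    6.   63. -133.]
0 -65.3 [  21.   22.  -10.   97.    4.   62. -145.]
0 -90 [  21.   19.   -7.  100.    3.   61. -168.]
0 -133 [ 62.  26. -61. 105.  25.  64. 128.]
180 -51 [ 41.  27. -39.  94.  19.  65.  36.]
180 -65.3 [ 41.  26. -37.  96.  17.  64.  24.]
180 -90 [ 40.  22. -33. 100.  13.  62.   3.]
180 -133 [ 37.  16. -27. 106.   9.  60. -37.]
-90 [] [[25.0, 52.0, -62.0, 81.0, 46.0, 74.0, 140.0], [22.0, 47.0, -62.0, 90.0, 43.0, 70.0, 132.0], [32.0, 39.0, -62.0, 102.0, 38.0, 63.0, 136.0], [29.0, 51.0, -62.0, 84.0, 45.0, 73.0, 142.0]]
-45 [] [[5.0, 38.0, -22.0, 82.0, 15.0, 63.0, -155.0], [7.0, 36.0, -34.0, 91.0, 22.0, 60.0, -168.0], [13.0, 27.0, -32.0, 103.0, 18.0, 55.0, -162.0], [7.0, 37.0, -21.0, 84.0, 14.0, 61.0, -152.0]]
0 [] [[13.0, 41.0, -36.0, 82.0, 25.0, 65.0, -117.0], [12.0, 38.0, -42.0, 91.0, 28.0, 62.0, -128.0], [22.0, 31.0, -45.0, 103.0, 26.0, 57.0, -123.0], [13.0, 39.0, -32.0, 84.0, 22.0, 63.0, -112.0]]
45 [] [[13.0, 42.0, -37.0, 82.0, 26.0, 65.0, -73.0], [18.0, 43.0, -54.0, 90.0, 37.0, 66.0, -89.0], [25.0, 33.0, -50.0, 102.0, 29.0, 58.0, -81.0], [15.0, 40.0, -34.0, 84.0, 24.0, 64.0, -69.0]]
90 [] [[16.0, 43.0, -42.0, 82.0, 30.0, 66.0, -30.0], [16.0, 41.0, -50.0, 90.0, 34.0, 65.0, -42.0], [23.0, 32.0, -47.0, 102.0, 27.0, 58.0, -35.0], [20.0, 42.0, -43.0, 84.0, 30.0, 66.0, -28.0]]
135 [] [[20.0, 46.0, -49.0, 82.0, 36.0, 69.0, 11.0], [17.0, 41.0, -51.0, 90.0, 34.0, 65.0, 3.0], [24.0, 33.0, -49.0, 102.0, 29.0, 58.0, 9.0], [23.0, 44.0, -49.0, 84.0, 35.0, 68.0, 14.0]]
180 [] [[21.0, 47.0, -53.0, 81.0, 39.0, 70.0, 54.0], [17.0, 42.0, -52.0, 90.0, 35.0, 65.0, 47.0], [27.0, 34.0, -53.0, 102.0, 31.0, 59.0, 52.0], [23.0, 45.0, -50.0, 84.0, 35.0, 68.0, 58.0]]
```

Run:
```python
from h import *
robot.move_to(*knob(-65.3,.235,180)); fingers.gripper_to(.40,20)
print("down stop",robot.line_to(knob(-65.3,.146,180)[0],velocity=.12,f_stop=8),robot.current_tool_pos())
fingers.gripper_to(.27,20); print(robot.current_finger_gap(),robot.current_contact_force())
for d in np.arange(-73.3,-142,-8):
    s=robot.line_to(*knob(d,.146,180),velocity=.05,f_stop=8)
    if s: break
print(d,s,robot.current_contact_force(),robot.current_tool_pos(),robot.current_time_s())
im=vision.grab_frame("top")[130:250,220:380]
cv2.imwrite("pics/t2.png",cv2.resize(im[:,:,::-1],None,fx=5,fy=5,interpolation=cv2.INTER_CUBIC))
```

```text
down stop False [ 0.52138253 -0.14209173  0.14675307]
0.27035345206168726 [-0.01670197 -0.63666664 -0.33878568]
-137.3 True [ 0.10560849 -1.37036894  0.37064162] [ 0.45786312 -0.13310585  0.14647816] 7.525
```

View pics/t2.png

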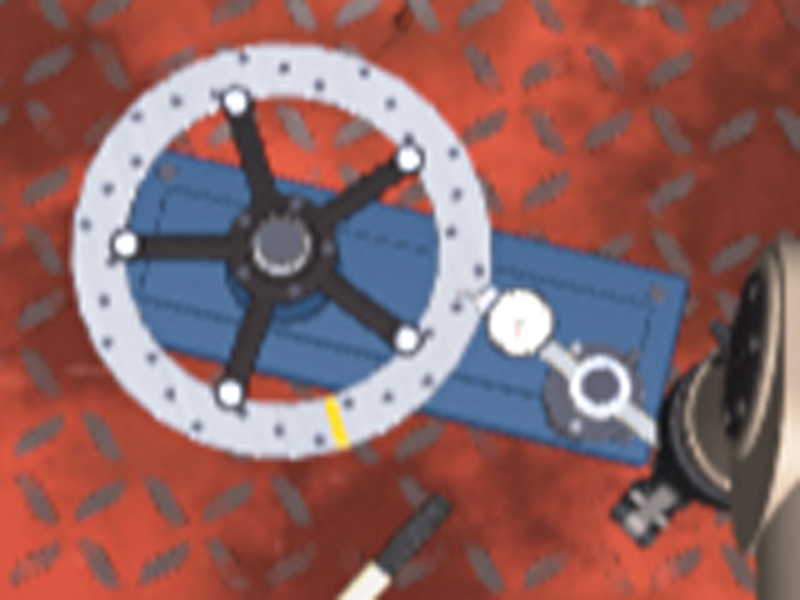

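Run:
```python
from h import *
p=np.array(robot.current_tool_pos()); o=[180,0,90]
# back off the stop by relieving the push, then lift
robot.line_to(knob(-129.5,.146,180)[0],velocity=.05)
robot.line_to(knob(-129.5,.235,180)[0],velocity=.15)
fingers.gripper_to(0,20)
robot.move_to(fin(126.6,.2),o)
s=robot.line_to(fin(126.6,.08),velocity=.1,f_stop=6); print("down",s,robot.current_tool_pos(),robot.current_time_s())
if not s:
    for d in np.arange(141.6,241,15):
        s=robot.line_to(fin(d,.08),velocity=.04,f_stop=12)
        print(d,s,np.round(robot.current_contact_force(),1))
        if s: break
print(robot.current_time_s())
im=vision.grab_frame("top")[130:250,220:380]
cv2.imwrite("pics/t3.png",cv2.resize(im[:,:,::-1],None,fx=5,fy=5,interpolation=cv2.INTER_CUBIC))
```

```text
down False [0.54092846 0.13692003 0.08076553] 11.3667
141.6 False [-0.2  0.4  0.2]
156.6 False [-1.3 -0.5  0.2]
171.6 False [1.1 0.9 0. ]
186.6 False [-0.9 -1.1 -0.2]
201.6 False [-0.4  1.1  0.9]
216.6 False [-0.4  0.   0.3]
231.6 False [-0.4 -0.1  0.2]
15.275
```

View pics/t3.png

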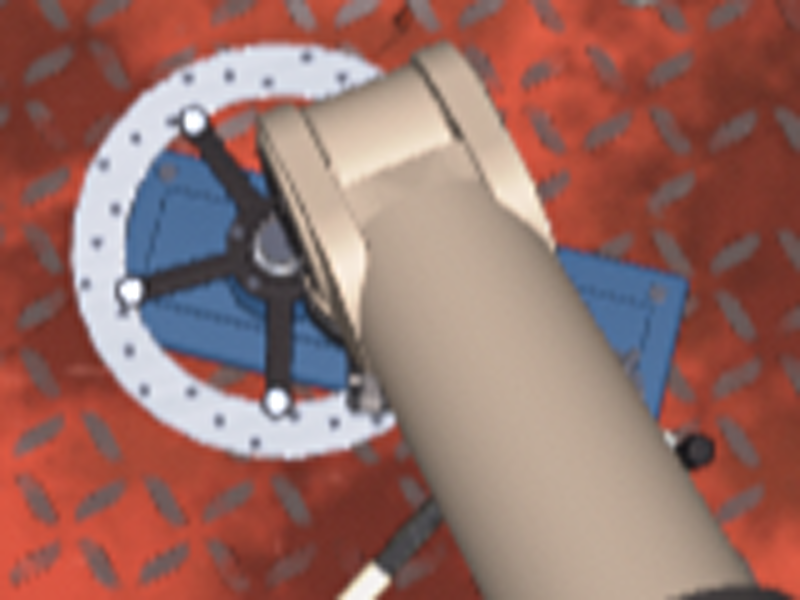

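Run:
```python
from h import *
for d in np.arange(246.6,547,15):
    s=robot.line_to(fin(d,.08),velocity=.04,f_stop=12)
    if s: print("STOP",d,robot.current_contact_force()); break
print(d,robot.current_time_s(),robot.current_contact_force())
im=vision.grab_frame("top")[130:250,220:380]
cv2.imwrite("pics/t4.png",cv2.resize(im[:,:,::-1],None,fx=5,fy=5,interpolation=cv2.INTER_CUBIC))
```

```text
546.6000000000006 27.05 [-0.63056511 -1.01058168 -0.28614645]
```

View pics/t4.png

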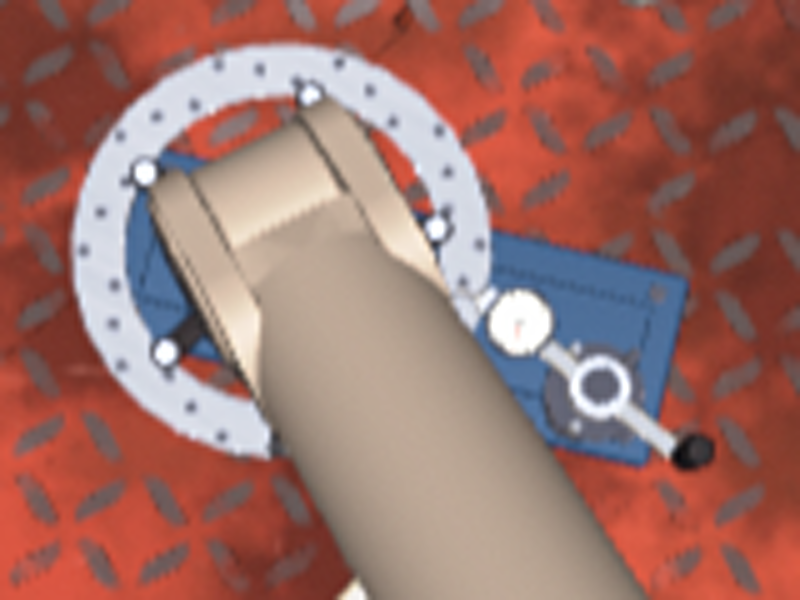

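```bash
cat >> h.py <<'E'
def phase(pts): # arm phase mod 72 deg about C
    a=[np.degrees(np.arctan2(*(c2w(x,y,.09)[:2]-C)[::-1])) for x,y in pts]
    return np.round(np.mod(np.array(a)+102.9-36+36,72)-36,1)  # q mod 72, 0 = done
E
python3 - <<'E'
from h import *
print(phase([(235,102),(125,245),(229,393),(408,340),(408,158)]),phase([(310,95),(145,172),(166,352),(437,229)]))
E
```

```text
[12.6 11.5 11.7 13.5 13.9] [-14.8 -16.8 -16.6 -14.8]
```

Run:
```python
from h import *
for d in (552,558.5): print(robot.line_to(fin(d,.08),velocity=.03,f_stop=12))
robot.pause(.5)
im=vision.grab_frame("top")[130:250,220:380]; print(robot.current_time_s())
cv2.imwrite("pics/t5.png",cv2.resize(im[:,:,::-1],None,fx=5,fy=5,interpolation=cv2.INTER_CUBIC))
```

```text
False
False
28.375
```

View pics/t5.png

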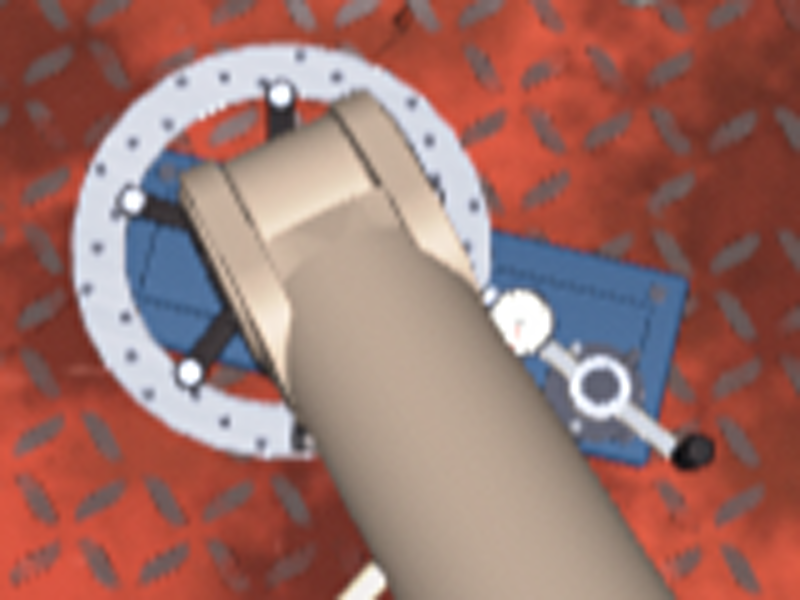

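Run:
```python
from h import *
print(phase([(281,95),(132,201),(190,372)]))
d=558.5+4.0
print(robot.line_to(fin(d,.08),velocity=.02,f_stop=12)); robot.pause(.5)
for k in (1.0,): robot.line_to(fin(d-5,.08),velocity=.03)
robot.line_to(fin(d-5,.2),velocity=.15)
robot.move_to([.40,-.15,.25],[180,0,51])
im=vision.grab_frame("top")[130:250,220:380]; print(robot.current_time_s())
cv2.imwrite("pics/t6.png",cv2.resize(im[:,:,::-1],None,fx=5,fy=5,interpolation=cv2.INTER_CUBIC))
```

```text
[-4.4 -5.  -4.9]
False
31.5667
```

View pics/t6.png

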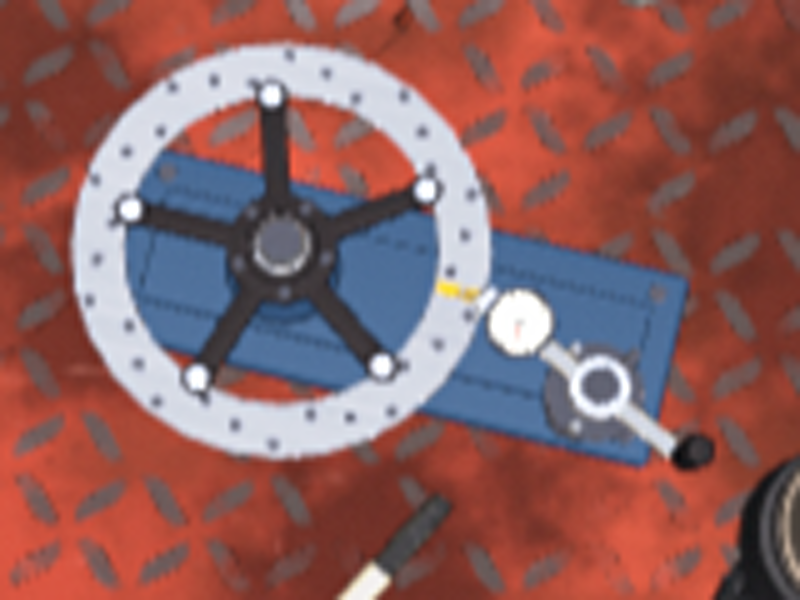

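Run:
```python
from h import *
print(phase([(271,96),(130,210),(198,379),(382,366),(426,190)]))
robot.move_to(*knob(-128.7,.235,180)); fingers.gripper_to(.40,20)
s=robot.line_to(knob(-128.7,.146,180)[0],velocity=.12,f_stop=8); print("down stop",s)
if not s:
    fingers.gripper_to(.27,20)
    for d in np.arange(-120.7,-40,8):
        s=robot.line_to(*knob(d,.146,180),velocity=.05,f_stop=8)
        if s: break
    print(d,s,robot.current_tool_pos())
    robot.line_to(knob(-53,.146,180)[0],velocity=.05)
    robot.line_to(knob(-53,.235,180)[0],velocity=.12)
    robot.move_to([.35,-.3,.28],[180,0,120])
im=vision.grab_frame("top")[130:250,220:380]; print(robot.current_time_s())
cv2.imwrite("pics/t7.png",cv2.resize(im[:,:,::-1],None,fx=5,fy=5,interpolation=cv2.INTER_CUBIC))
```

```text
[-0.7 -1.6 -1.  -0.1  0.3]
down stop False
-40.7 True [ 0.53402082 -0.13196351  0.14492394]
39.0583
```

View pics/t7.png

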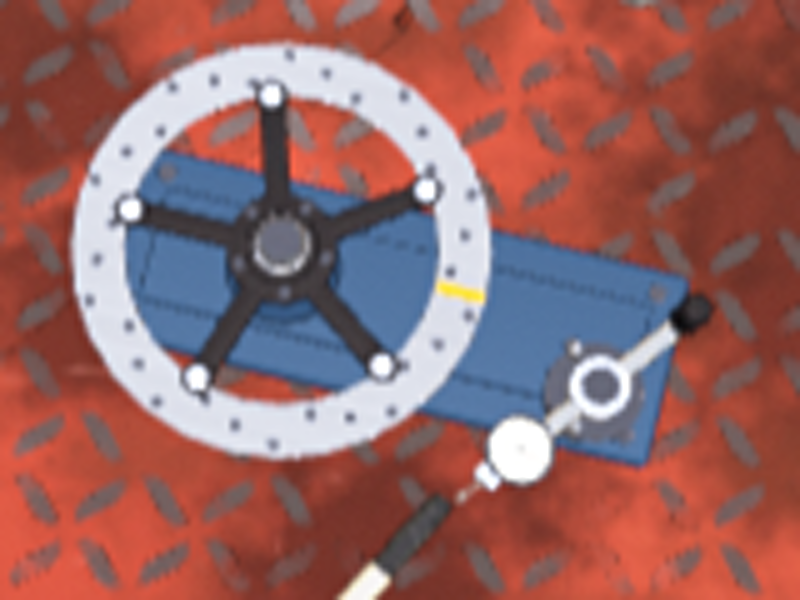

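The arm is back at its outer stop (dial at 520,450) and the paint mark is at the stylus's working place (461,292). The robot is clear of everything.

```bash
python3 -c "
from h import *
robot.pause(.3); print(workorder.close_job())"
```

```text
the job is handed in; nothing more can be done
None
```

The job is handed in: the gauge arm was swung in, the disc was turned one full turn and stopped within about 1° of the paint mark, and the arm was swung back to its outer stop at about 39 s; the hand-in call returned no verdict.

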